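Tap a vial rack square and central on the sampler stage, then lock it

TASK

The vial rack lies askew on the sampler stage under the clear guard. Reach in under the guard's sides and tap the rack gently, from one side and then the other, until it lies square and centred on the engraved white line; then push the lock lever all the way over, away from the robot. Keep the rack flat on the stage, do not press against the guard, and leave the other things on the bench where they are.

Things in the scene. Friction and masses are not known exactly. Their poses are not given: they have to be found in the camera images.
- stage: Fixed white sampler stage, 300 (x) x 200 (y) x 45 mm high, with a dark steel top. Origin: centre of its underside. Its x axis runs along its length, away from the robot within 15 degrees. Two end stops (6 mm thick, 160 mm long in y, 12 mm high) stand on it, inner faces at x = +104 and -104 mm: the rack can shift only a few mm in x, freely in y. 10 mm rods at x = +130 and -130 mm, y = 0, carry the guard.
- mark (a point): Middle of the engraved white line on the stage's top, over its origin, 45 mm above the bench; axes as the stage. The line runs along x (y = 0), 262 mm long. Two thinner white lines, 100 mm long, at y = +50 and -50 mm show where the straight sides of a centred rack come.
- guard: Fixed clear plastic panel with thin grey edges, 280 (x) x 140 (y) x 5 mm, level over the stage and turned with it. Origin: its centre, 177.5 mm above the bench. Its underside is 130 mm above the stage's top; it reaches 70 mm either side of the engraved line, and the long sides below it are open. A vertical tool cannot reach a centred rack's sides past it; one leaning outwards by about 40 degrees can.
- rack: Loose aluminium vial rack, 0.4 to 0.9 kg, too wide to grip: a block with two half-round ends (radius 50 mm), 200 mm long (x), 100 mm wide (y), 32 mm high; its sides are flat for x from -50 to +50 mm. Origin: centre of its underside; z up. It starts 14 to 23 degrees anticlockwise of the stage, seen from above (far end to the left), its centre within 6 mm of the engraved line.
- rack_top (a point): Centre of the rack's upper face, 32 mm above its underside. A thin black line along the rack's x axis crosses it. Ten white-capped vials stand fixed in the rack, in two rows 26 mm either side of that line, to 48 mm above the underside. The rack slides with friction and stops when no longer pushed.
- pod: Fixed grey block, 100 (x) x 80 (y) x 50 mm high, on the bench to the left or right of the stage, carrying the lock lever. Origin: centre of its underside; its x axis points roughly away from the robot.
- lock_lever (a joint): Lock lever: 90 mm long steel rod, 12 mm thick, pivoting about the pod's y axis at the centre of the pod's top (50 mm above the bench). At 0 rad it leans 0.5 rad from upright towards the pod's -x (the robot); at 1.0 rad, its stop, 0.5 rad towards +x. It starts between 0 and 0.2 rad, stays where it is left, and moves with about 1.5 N at its end.
- lever_bar (a point): Centre of the black cross bar at the end of the lock lever: 60 mm long over its round ends, 16 mm thick, along the pod's y axis, 90 mm from the pivot.
- jar: Loose glass jar with white cap, 64 mm diameter, 75 mm high; origin at the centre of its underside. Bystander, on the opposite side of the stage from the pod.
- dish: Loose covered glass dish, 94 mm diameter, 20 mm high; origin at the centre of its underside. Bystander.
- reagent: Loose white bottle with blue cap, 60 mm diameter, 85 mm high; origin at the centre of its underside. Bystander.
Mind the look-alikes: they are no part of the job. What is shaped like the pod but purple is not meant.

How it is judged (in metres and radians):
On the way, in this order (a step that is already met when the one before it is completed fails the run):
1. the rack lies still, centred on the engraved line (centre within 6 mm of it) and square with it (within 0.07 rad), untouched by the robot (y of rack in the frame of stage between -0.006 and 0.006 m and x of rack in the frame of stage between -0.009 and 0.009 m and angle between the x axis of rack and the x axis of stage, either way round below 0.07 rad and z of rack in the frame of stage below 0.049 m and angle between rack's own z axis and vertical below 0.05 rad and linear speed of rack below 0.01 m/s and contact force between rack and the fingers below 0.1 N), for 0.3 s.
2. the lock lever is pushed over, past 0.85 rad (value of joint lock_lever above 0.85 rad), for 0.2 s.
At the end, for the whole second after the job is handed in: The rack lies at rest flat on the stage between the end stops, its centre within 6 mm of the engraved line and its length within 0.07 rad (4 degrees) of it, and the lock lever is over past 0.85 of its 1.0 rad (y of rack in the frame of stage between -0.006 and 0.006 m and x of rack in the frame of stage between -0.009 and 0.009 m and angle between the x axis of rack and the x axis of stage, either way round below 0.07 rad and z of rack in the frame of stage below 0.049 m and angle between rack's own z axis and vertical below 0.05 rad and linear speed of rack below 0.01 m/s and value of joint lock_lever above 0.85 rad); the robot touches nothing.
It fails at once if the rack is shoved or squeezed with more than 30 N (contact force between rack and the fingers above 30 N).
It fails at once if the rack is tipped more than 0.15 rad or lifted more than 10 mm off the stage (angle between rack's own z axis and vertical above 0.15 rad or z of rack in the frame of stage above 0.055 m).
It fails at once if the robot presses on the guard with more than 8 N (contact force between guard and the fingers above 8 N or contact force between guard and the arm above 8 N).
It fails at once if a bystander (jar, dish or bottle) is moved more than 20 mm (distance of any of jar, dish, reagent from where it was at the start of the episode above 0.02 m).
It also fails if it takes over 64 s, if anything falls off the work surface, if the arm or the gripper's body presses on something with over 40 N, if the wrist force passes 120 N, or if a joint passes its speed limit or range.

ROBOT

A 6-joint arm with a two-finger parallel gripper is mounted at the origin on the work surface. World frame = base frame: x ahead of the robot, y to its left, z up, the work surface at z = 0. Lengths are in mm, angles in rad, forces in N, time in s.
With the tool pointing down it reaches from about 300 to 850 mm from the base axis. Payload 5.4 kg.
Tool frame: the origin (TCP) lies at the very end of the fingers, on their centre line; the grasp point (between the pads) lies 19 mm behind it; z points along the fingers, y is the direction in which the jaws open and shut (so a half turn about z gives the same grasp; the last joint's range is limited). The gripper opens to 85 mm and grips with 20 to 120 N. Pads are 22 mm wide; open, the fingers measure 114 mm over their backs; the gripper's body (76 mm by 85 mm) begins 54 mm behind the grasp point. The pads swing forward as they close: fully open they stand 13 mm farther back than shut.
Start: joints at [0.968, 0.158, 1.597, -0, 1.386, -0.21], TCP at [220.105, 531.187, 231.299] pointing down, gripper open.
Joint ranges: [-2.91, 2.91], [-0.94, 2.29], [0.18, 2.7], [-1.29, 4.43], [0.17, 2.64], [-3, 3]. Speed limits (rad/s): [2.57, 2.57, 3.14, 3.14, 3.14, 3.14].

INTERFACE

Orientations are given as a rotation vector (axis times angle).
In Python, from bench import r gives the robot as it stands.
- The arm moves only by the shell command python3 -m pendant 'ROWS' [FORCE]. ROWS is text: rows parted by semicolons, each of 7 numbers parted by spaces: the gripper's target within -1 to 1 (shut at 1, half-way at 0, fully open at -1), then the shift along the world's x, y, z in m, then the turn, a rotation vector about the world's x, y, z in degrees. A call has 1 to 12 rows; each row is the pose to reach, as a shift and turn from the pose commanded when the call began; what a row does not reach only later rows make up. A row lasts 1/12 s, in which the tool goes at most 41.7 mm and 7.16 degrees, less where a joint would pass 70% of its speed; a pose out of reach is approached as far as the arm can. A call with a gripper value outside its range is refused whole. The fingers move at their own pace and stop on an object; FORCE is the grip in N (left out, the last holds). Time passes only in rows, so rows that repeat a pose let the fingers close. It gives the time, the measured TCP pose, the force and the opening at its end, in the units of the state.
- r.sense(): the state, without advancing time (a new reading comes with each control period).
- r.get_image(name): name is "side" or "top"; returns the picture (400x640x3 uint8, red, green, blue); there is no depth.
- r.calibration(name): a dict with "intrinsics" (3x3 intrinsics, pixels), "pose" (4x4, takes a point from camera to world coordinates). Camera axes: x right, y down, z forward; pixel columns grow to the right and rows downward; lengths in mm; the calibration is good to about 2 mm. A picture is of the moment at which its call begins. calibration takes no time and is no camera call.
- r.job_done(): hands the job in, once; it reports no verdict.
Trained networks look in the newest picture that a camera, given by its name, has taken for a name from the list of things; names that differ only in an ending like _2 or _b are one class to them, and where a whole thing is asked for, a point or a joint stands for the part that bears it (a point fixed in the world has none). Each returns a list of dicts, best first, with "conf" (0 to 1); they miss things now and then, are a little off and sometimes report something else, mostly with a low value. They report only what shows in the picture. A call takes as long as a camera call. They do not tell look-alikes from the thing itself.
- r.masks_of(camera, label): "pixels" (400x640 bool, what is visible of it).
- r.tip_of(camera, label): "location" ([x, y, z] in mm, in the coordinates of the camera as it stood for that picture, good to about 4 mm: a listed point, or the origin of a listed thing).
The state is a dict: "clock": time; "joints": joint angles; "joint_velocities": joint speeds; "joint_torque": joint torques, N m; "eef_pos": TCP position; "ee_rot": TCP orientation; "wrist_force": force on the tool from outside, world axes, zero at the start; "ft_torque": the same for the moment, N m; "width": finger opening in mm.
Only numpy, scipy, OpenCV 4.12 (cv2) and the standard library are available. Lean on these libraries where they do the work, as an engineer would, in place of code of your own. Each camera call takes 0.05 s, during which the arm holds its last target. There are 200 camera calls.

## Working session

There is one attempt and no reset: what is moved stays moved. The work goes in short steps, Python scripts to look and compute and a shell command to move; the robot and the scene stay as the last step left them, time stands still between calls to the robot, and variables do not carry over. Pictures are saved under pics/ and viewed, about 8 in all and at most 12, crops included, and the job is handed in when it is done.

```bash
ls; mkdir -p pics
cat > h.py <<'E'
import numpy as np, cv2
from bench import r
def w(cam,p):
    T=np.array(r.calibration(cam)["pose"]); return (T@np.r_[p,1])[:3]
def pix(cam,uv,z):
    c=r.calibration(cam);K=np.array(c["intrinsics"]);T=np.array(c["pose"])
    d=T[:3,:3]@np.linalg.inv(K)@[uv[0],uv[1],1]; o=T[:3,3]; return o+d*(z-o[2])/d[2]
def proj(cam,P):
    c=r.calibration(cam);K=np.array(c["intrinsics"]);T=np.linalg.inv(np.array(c["pose"]))
    q=K@(T@np.r_[P,1])[:3]; return q[:2]/q[2]
def save(cam,n):
    im=r.get_image(cam); cv2.imwrite(f"pics/{n}.png",im[...,::-1]); return im
E
python3 - <<'E'
from h import *
np.set_printoptions(precision=1,suppress=True)
for c in("top","side"):
    save(c,c+"0"); print(c,np.array(r.calibration(c)["pose"])[:3].round(2).tolist())
    for n in("stage","mark","guard","rack","rack_top","pod","lever_bar","jar","dish","reagent"):
        for d in r.tip_of(c,n)[:3]: 
            p=w(c,d["location"]); print(n,round(d["conf"],2),p,proj(c,p))
print(r.sense())
E
```

```text
pics
top [[0.0, -0.99, 0.13, 308.13], [-1.0, -0.0, 0.0, -27.64], [-0.0, -0.13, -0.99, 1545.81]]
guard 0.69 [589.2 -22.7 178.1] [323.8 167.4]
pod 0.77 [ 459.9 -465.9    0.4] [466.7 220.3]
pod 0.71 [ 444.5 -307.4    1.2] [415.7 225. ]
lever_bar 0.75 [ 414.6 -463.6  133.2] [479.7 231.7]
lever_bar 0.62 [ 294.2 -158.3  130.6] [371.9 274.4]
lever_bar 0.6 [ 418.6 -305.9  136.3] [424. 230.]
jar 0.88 [435.3 319.7   1.8] [213.2 227.4]
dish 0.87 [645.6 408.6  -0.5] [187.4 160.9]
reagent 0.71 [ 636.5 -371.     4.3] [434.9 164.1]
reagent 0.59 [646.1 408.4  -0.7] [187.5 160.7]
side [[0.89, -0.28, 0.37, 23.66], [-0.46, -0.53, 0.71, -1009.62], [-0.01, -0.8, -0.6, 961.83]]
stage 0.98 [591.8 -23.2   0.6] [333.2 234.7]
mark 0.92 [591.5 -21.7  45.6] [333.2 222.2]
guard 0.81 [595.8 -22.6 179.5] [335.5 182.9]
rack 0.59 [592.5 -19.9  47.1] [333.1 221.4]
rack_top 0.6 [590.7 -16.   77.5] [332.1 212.3]
rack_top 0.59 [438.8 323.9   0.7] [240.  187.8]
pod 0.86 [ 462.6 -462.8   -3.2] [379.6 368.8]
pod 0.8 [ 335.7 -171.1    1.6] [272.4 299.3]
pod 0.61 [ 443.3 -304.8    0.4] [336.4 321. ]
lever_bar 0.94 [ 421.7 -465.9  129. ] [367.9 337.8]
lever_bar 0.62 [ 298.9 -154.6  130.7] [252.1 262.1]
lever_bar 0.5 [ 414.5 -308.   133.6] [326.9 286.6]
jar 0.7 [439.1 321.8   5. ] [240.2 187.1]
jar 0.24 [590.  -21.2  47.7] [332.6 221.7]
dish 0.82 [642.  412.3  -0.4] [285.3 159.8]
reagent 0.9 [ 641.  -367.6    2.5] [419.8 308.8]
{'clock': 1.1, 'joints': array([ 1. ,  0.2,  1.6, -0. ,  1.4, -0.2]), 'joint_velocities': array([ 0.,  0.,  0., -0.,  0., -0.]), 'joint_torque': array([ -0. , -39.6, -33.2,  -0. ,   0. ,   0. ]), 'eef_pos': array([220.1, 531.2, 231.3]), 'ee_rot': array([ 0.6,  3.1, -0. ]), 'wrist_force': array([ 0.5,  1.3, -0.5]), 'ft_torque': array([-0.,  0.,  0.]), 'width': 85.5962694758466}
```

Run:
```python
import cv2
a=cv2.imread("pics/top0.png");cv2.imwrite("pics/topc.png",cv2.resize(a[110:310,160:500],None,fx=2.35,fy=2.35,interpolation=cv2.INTER_CUBIC))
a=cv2.imread("pics/side0.png");cv2.imwrite("pics/sidec.png",cv2.resize(a[130:390,200:480],None,fx=2.3,fy=2.3,interpolation=cv2.INTER_CUBIC))
```

```text
(no output)
```

View pics/topc.png

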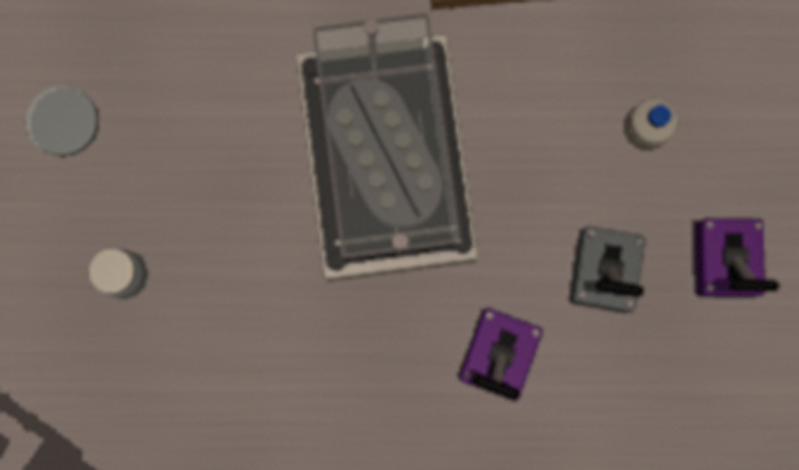

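View pics/sidec.png

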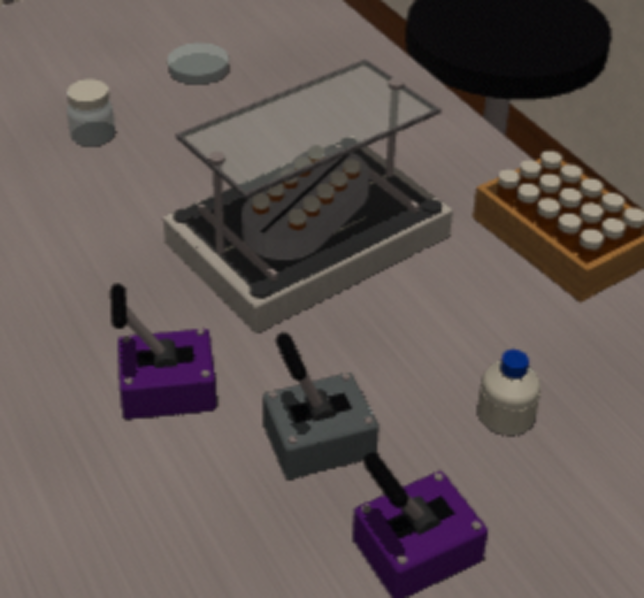

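The scene is now clear. In the top view (full-frame pixels) three things share the pod's shape: purple at (373,260), grey at (419,225), and purple at (470,219). I choose the grey one at about (444,-306), with its bar near (416,-307,134). The purple ones are decoys. The stage yaw is about +7°, and the rack sits about 20° anticlockwise of it. Next I'll measure precisely on rectified planes.

```bash
cat >> h.py <<'E'
def rect(cam,im,z,x0,x1,y0,y1,s=3):
    # rectified: up=+x, left=+y ; px=(y1-Y)*s, py=(x1-X)*s
    W=[(x0,y0),(x0,y1),(x1,y1),(x1,y0)]
    src=np.float32([proj(cam,(a,b,z)) for a,b in W]); dst=np.float32([((y1-b)*s,(x1-a)*s) for a,b in W])
    return cv2.warpPerspective(im,cv2.getPerspectiveTransform(src,dst),(int((y1-y0)*s),int((x1-x0)*s)),flags=cv2.INTER_CUBIC)
E
python3 - <<'E'
from h import *
np.set_printoptions(precision=2,suppress=True)
out=[]
for c in("top","side"):
    im=r.get_image(c)
    for z in(45,77): out.append(rect(c,im,z,420,760,-150,110,1.5))
    for n in("stage","pod","rack"):
        for d in r.masks_of(c,n)[:3]:
            m=d["pixels"].astype(np.uint8)*255; z={"stage":45,"pod":50,"rack":77}[n]
            mm=cv2.threshold(rect(c,m,z,250,780,-550,150,3),127,255,0)[1]
            k=cv2.findContours(mm,0,2)[0]
            if not k: continue
            q=max(k,key=cv2.contourArea); b=cv2.minAreaRect(cv2.convexHull(q))
            print(c,n,round(d["conf"],2),"ctr",780-b[0][1]/3,150-b[0][0]/3,"size",np.array(b[1])/3,"ang",b[2])
a=np.hstack(out[:2]);cv2.imwrite("pics/r_top.png",a[...,::-1]);cv2.imwrite("pics/r_side.png",np.hstack(out[2:])[...,::-1]);print(a.shape)
E
```

```text
top stage 0.66 ctr 606.9006754557291 -19.2109375 size [339.45 201.99] ang 82.30726623535156
top pod 0.9 ctr 457.76953125 -466.6339111328125 size [102.42 103.41] ang 89.454345703125
top pod 0.89 ctr 442.8515218098958 -306.8733723958333 size [ 97.08 108.55] ang 9.8939208984375
top pod 0.87 ctr 335.4059244791667 -167.94352213541669 size [ 85.48 103.22] ang 20.304473876953125
side stage 0.97 ctr 596.6666666666666 -13.833333333333343 size [366.67 327.67] ang 90.0
side pod 0.91 ctr 453.0157063802083 -454.45279947916663 size [151.64 118.13] ang 0.29533645510673523
side pod 0.88 ctr 442.999755859375 -287.8496907552083 size [191.23 111.46] ang 10.22216796875
side pod 0.68 ctr 342.9490559895833 -151.2098388671875 size [210.47 107.54] ang 16.93431854248047
side rack 0.86 ctr 582.6166585286459 -33.85917154947916 size [233.17 121.99] ang 60.43964767456055
(510, 780, 3)
```

View pics/r_top.png

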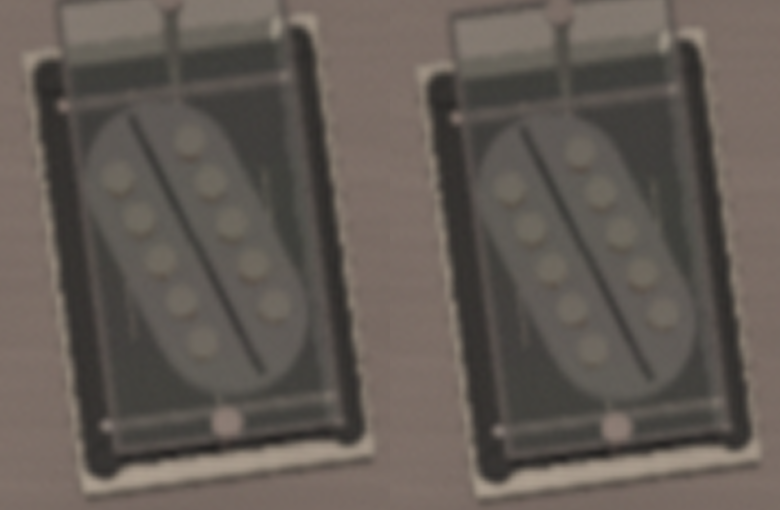

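Measured values:

| Item | Position (mm) | Yaw |
|---|---|---|
| Stage | (591, -21.5) | +7.7° |
| Rack | centred to within 1 mm | about 19° relative to the stage |
| Grey pod | (443, -306) | about -9.5° |

Now I'll move to the left side with the fingers shut and the jaw along the stage's x axis.

```bash
R="1"; python3 -m pendant '1 0.405 -0.417 0.02 0 0 -60;1 0.405 -0.417 0.02 0 0 -60;1 0.405 -0.417 0.02 0 0 -60;1 0.405 -0.417 0.02 0 0 -60;1 0.405 -0.417 0.02 0 0 -60;1 0.405 -0.417 0.02 0 0 -60;1 0.405 -0.417 0.02 0 0 -60;1 0.405 -0.417 0.02 0 0 -60;1 0.405 -0.417 0.02 0 0 -60;1 0.405 -0.417 0.02 0 0 -60;1 0.405 -0.417 0.02 0 0 -60;1 0.405 -0.417 0.02 0 0 -60' 20
```

```text
clock: 2.5
eef_pos: [569.5, 170.9, 248.7]
ee_rot: [2.072, 2.361, 0.001]
wrist_force: [-0.4, 2.0, -0.5]
width: -0.3
```

```bash
python3 -m pendant '1 0.05 -0.05 -0.02 -39.6 -5.4 0;1 0.05 -0.05 -0.02 -39.6 -5.4 0;1 0.05 -0.05 -0.02 -39.6 -5.4 0;1 0.05 -0.05 -0.02 -39.6 -5.4 0;1 0.05 -0.05 -0.02 -39.6 -5.4 0;1 0.05 -0.05 -0.02 -39.6 -5.4 0;1 0.05 -0.05 -0.02 -39.6 -5.4 0;1 0.05 -0.05 -0.02 -39.6 -5.4 0;1 0.05 -0.05 -0.02 -39.6 -5.4 0'
cat >> h.py <<'E'
from scipy.spatial.transform import Rotation as Ro
S=np.array([591,-21.5]);yaw=np.radians(7.7);ex=np.array([np.cos(yaw),np.sin(yaw)]);ey=np.array([-ex[1],ex[0]])
def st():
    s=r.sense();p=s["eef_pos"];d=p[:2]-S;R=Ro.from_rotvec(s["ee_rot"]).as_matrix()
    print("t",round(s["clock"],2),"stage xy",(d@ex).round(1),(d@ey).round(1),"z",p[2].round(1),"toolz(stage)",(R[:2,2]@ex).round(2),(R[:2,2]@ey).round(2),R[2,2].round(2),"tooly",R[:,1].round(2),"F",s["wrist_force"].round(1),"J",s["joints"].round(2))
E
python3 -c "
from h import *
st();print(S+52*ex+110*ey)"
```

```text
clock: 3.25
eef_pos: [618.7, 122.3, 229.2]
ee_rot: [1.682, 1.916, -0.605]
wrist_force: [-0.3, -0.0, -0.2]
width: 0.2
t 3.25 stage xy 46.7 138.8 z 229.2 toolz(stage) 0.0 -0.64 -0.77 tooly [0.99 0.13 0.  ] F [-0.3 -0.  -0.2] J [ 0.31  0.46  1.37 -0.69  1.48  0.31]
[627.79264599  94.47543361]
```

```bash
python3 -m pendant '1 0.009 -0.028 -0.04 0 0 0;1 0.009 -0.028 -0.08 0 0 0;1 0.009 -0.028 -0.12 0 0 0;1 0.009 -0.028 -0.15 0 0 0;1 0.009 -0.028 -0.167 0 0 0;1 0.009 -0.028 -0.167 0 0 0'
python3 -c "
from h import *
st()
a=save('side','s1');b=save('top','t1')
o=np.vstack([cv2.resize(x,None,fx=3,fy=3,interpolation=2) for x in (a[130:280,220:480],)])
cv2.imwrite('pics/v4.png',o[...,::-1])"
```

```text
clock: 3.75
eef_pos: [624.6, 92.6, 57.2]
ee_rot: [1.683, 1.919, -0.616]
wrist_force: [-0.5, -0.4, -0.3]
width: -0.4
t 3.75 stage xy 48.6 108.6 z 57.2 toolz(stage) -0.01 -0.64 -0.77 tooly [ 0.99  0.13 -0.  ] F [-0.5 -0.4 -0.3] J [ 0.26  0.66  1.46 -0.74  1.24  0.46]
```

View pics/v4.png

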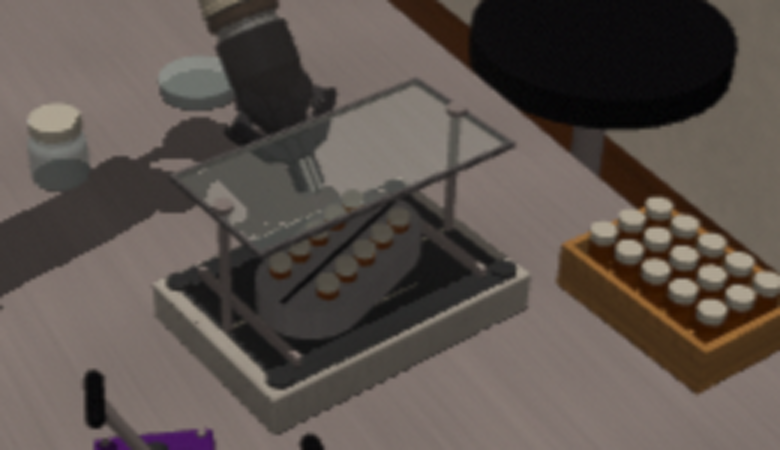

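```bash
python3 -m pendant '1 0.003 -0.012 0.004 0 0 0;1 0.005 -0.024 0.004 0 0 0;1 0.006 -0.028 0.004 0 0 0;1 0.006 -0.030 0.004 0 0 0;1 0.006 -0.030 0.004 0 0 0'; python3 -c "
from h import *
st()"
python3 -m pendant '1 0.0003 -0.002 0 0 0 0;1 0.0005 -0.004 0 0 0 0;1 0.0008 -0.006 0 0 0 0'; python3 -c "
from h import *
st()"
python3 -m pendant '1 0.0003 -0.002 0 0 0 0;1 0.0005 -0.004 0 0 0 0;1 0.0008 -0.006 0 0 0 0'; python3 -c "
from h import *
st()"
```

```text
clock: 4.27
eef_pos: [633.6, 63.8, 66.4]
ee_rot: [1.682, 1.914, -0.607]
wrist_force: [0.2, -0.1, -0.4]
width: -0.2
t 4.27 stage xy 53.7 78.9 z 66.4 toolz(stage) 0.0 -0.64 -0.77 tooly [0.99 0.13 0.  ] F [ 0.2 -0.1 -0.4] J [ 0.22  0.63  1.48 -0.75  1.21  0.43]
clock: 4.52
eef_pos: [634.0, 58.9, 65.4]
ee_rot: [1.68, 1.916, -0.608]
wrist_force: [0.0, 4.0, 1.4]
width: 0.1
t 4.52 stage xy 53.4 73.9 z 65.4 toolz(stage) 0.0 -0.64 -0.77 tooly [0.99 0.13 0.  ] F [0.  4.  1.4] J [ 0.21  0.63  1.48 -0.75  1.21  0.43]
clock: 4.77
eef_pos: [635.2, 53.2, 65.4]
ee_rot: [1.68, 1.917, -0.606]
wrist_force: [0.8, 3.1, -0.3]
width: -0.1
t 4.77 stage xy 53.8 68.1 z 65.4 toolz(stage) 0.0 -0.64 -0.77 tooly [0.99 0.13 0.  ] F [ 0.8  3.1 -0.3] J [ 0.2   0.63  1.49 -0.76  1.2   0.42]
```

```bash
python3 -m pendant '1 0.0003 -0.002 -0.001 0 0 0;1 0.0005 -0.004 -0.002 0 0 0;1 0.0008 -0.006 -0.003 0 0 0;1 0.0011 -0.008 -0.003 0 0 0;1 0.0011 -0.008 -0.003 0 0 0'
cat >> h.py <<'E'
def look(n):
    a=save('top',n); o=rect('top',a,77,440,740,-140,110,1)
    np.set_printoptions(precision=1,suppress=True)
    cv2.imwrite(f'pics/{n}_r.png',rect('top',a,77,440,740,-120,80,2)[...,::-1]); return a
def rackfit(n,cam='top'):
    # fit the black line on the rack: darkest line at z=77, stage frame (offset y, angle)
    from scipy.optimize import minimize
    from scipy.ndimage import map_coordinates
    g=cv2.GaussianBlur(cv2.cvtColor(look(n) if cam=='top' else save(cam,n),cv2.COLOR_RGB2GRAY),(0,0),0.6).astype(float)
    def val(q,off,xs):
        a=np.radians(q[1]); P=[S+(x*np.cos(a)-off*np.sin(a))*ex+(q[0]+x*np.sin(a)+off*np.cos(a))*ey for x in xs]
        uv=np.array([proj(cam,(*p,77)) for p in P]); return map_coordinates(g,[uv[:,1],uv[:,0]],order=1)
    xs=np.arange(-65,66,5)
    f=lambda q:2*val(q,0,xs).mean()-val(q,7,xs).mean()-val(q,-7,xs).mean()
    best=min(((f((y,a)),y,a) for y in np.arange(-25,26,2.5) for a in np.arange(-12,26,2)))
    m=minimize(f,best[1:],method='Nelder-Mead',options=dict(initial_simplex=[best[1:],(best[1]+1.5,best[2]),(best[1],best[2]+1.5)]))
    print(cam,"rack y(stage) %.1f ang %.1f score %.1f"%(m.x[0],m.x[1],m.fun))
E
python3 -c "
from h import *
st();rackfit('a1');rackfit('a1s','side')
for c in ('top','side'):
  for d in r.tip_of(c,'rack_top')[:1]+r.tip_of(c,'rack')[:1]: p=w(c,d['location']);print(c,d['conf'],p,(p[:2]-S)@ex,(p[:2]-S)@ey)"
```

```text
clock: 5.18
eef_pos: [636.4, 44.5, 62.8]
ee_rot: [1.68, 1.915, -0.607]
wrist_force: [0.8, 2.3, 0.7]
width: -0.1
t 5.18 stage xy 53.8 59.3 z 62.8 toolz(stage) 0.0 -0.64 -0.77 tooly [0.99 0.13 0.  ] F [0.8 2.3 0.7] J [ 0.19  0.63  1.49 -0.76  1.19  0.42]Traceback (most recent call last):
  File "<string>", line 3, in <module>
    st();rackfit('a1');rackfit('a1s','side')
         ~~~~~~~^^^^^^
  File "h.py", line 37, in rackfit
    best=min(((f((y,a)),y,a) for y in np.arange(-25,26,2.5) for a in np.arange(-12,26,2)))
  File "h.py", line 37, in <genexpr>
    best=min(((f((y,a)),y,a) for y in np.arange(-25,26,2.5) for a in np.arange(-12,26,2)))
               ~^^^^^^^
  File "h.py", line 36, in <lambda>
    f=lambda q:2*val(q,0,xs).mean()-val(q,7,xs).mean()-val(q,-7,xs).mean()
                                                       ~~~^^^^^^^^^
  File "h.py", line 34, in val
    uv=np.array([proj(cam,(*p,77)) for p in P]); return map_coordinates(g,[uv[:,1],uv[:,0]],order=1)
                 ~~~~^^^^^^^^^^^^^
  File "h.py", line 9, in proj
    c=r.calibration(cam);K=np.array(c["intrinsics"]);T=np.linalg.inv(np.array(c["pose"]))
ValueError: time passes only in moves, steps and waits
```

View pics/a1_r.png

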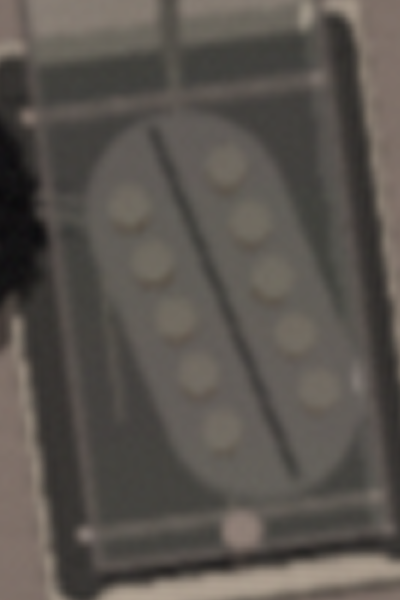

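```bash
python3 - <<'E'
s=open('h.py').read()
s=s.replace("from bench import r\n","from bench import r\n_c={}\ndef cal(c):\n    if c not in _c: _c[c]=r.calibration(c)\n    return _c[c]\n",1)
a,b=s.split("def w(",1); open('h.py','w').write(a+"def w("+b.replace("r.calibration(","cal("))
E
python3 -m pendant '1 -0.003 0.02 0 0 0 0;1 -0.007 0.05 0.01 0 0 0;1 -0.009 0.07 0.045 0 0 0;1 -0.009 0.07 0.085 0 0 0;1 -0.009 0.07 0.125 0 0 0;1 -0.009 0.07 0.165 0 0 0;1 -0.009 0.07 0.2 0 0 0;1 -0.009 0.07 0.21 0 0 0'
python3 -c "
from h import *
st();rackfit('a2');rackfit('a2s','side')
for c in ('top','side'):
  for d in r.tip_of(c,'rack_top')[:1]+r.tip_of(c,'rack')[:1]: p=w(c,d['location']);print(c,d['conf'],p,(p[:2]-S)@ex,(p[:2]-S)@ey)"
```

```text
clock: 5.9
eef_pos: [628.7, 114.4, 279.9]
ee_rot: [1.682, 1.909, -0.599]
wrist_force: [0.4, -0.1, 1.1]
width: -0.2
t 5.9 stage xy 55.5 129.6 z 279.9 toolz(stage) 0.01 -0.64 -0.77 tooly [0.99 0.13 0.01] F [ 0.4 -0.1  1.1] J [ 0.3   0.43  1.31 -0.69  1.54  0.24]
top rack y(stage) -9.0 ang 14.8 score -39.9
side rack y(stage) -7.4 ang 14.9 score -51.0
top 0.69 [593.2 -22.4 182.8] 2.0234086613867714 -1.151663595663784
side 0.73 [593.4 -29.7  74.4] 1.3121744920810945 -8.464999643505392
side 0.68 [591.3 -33.5  47.8] -1.3239150995787843 -11.908489140385452
```

```bash
python3 -m pendant '1 -0.01 -0.02 0 6.6 0.9 0;1 -0.02 -0.04 0 13.2 1.8 0;1 -0.03 -0.07 0 19.8 2.7 0;1 -0.04 -0.10 0 26.4 3.6 0;1 -0.05 -0.13 0 33 4.5 0;1 -0.06 -0.16 0 39.6 5.4 0;1 -0.07 -0.19 0 46.2 6.3 0;1 -0.074 -0.22 0 52.8 7.1 0;1 -0.074 -0.25 0 59.4 8.0 0;1 -0.074 -0.26 0 66 8.9 0;1 -0.074 -0.26 0 72.7 9.8 0;1 -0.074 -0.26 0 79.3 10.7 0'
python3 -c "
from h import *
st();print(S-52*ex-115*ey)"
```

```text
clock: 7.2
eef_pos: [552.2, -146.9, 271.1]
ee_rot: [-1.679, -1.906, -0.616]
wrist_force: [0.2, 0.1, -0.5]
width: -0.2
t 7.2 stage xy -55.2 -119.0 z 271.1 toolz(stage) 0.0 0.65 -0.76 tooly [ 0.99  0.13 -0.  ] F [ 0.2  0.1 -0.5] J [-0.72  0.43  1.33  0.47  1.91 -0.8 ]
[ 554.87728494 -142.43034961]
```

```bash
python3 -m pendant '1 0.002 0 -0.04 0 0 0;1 0.002 0.002 -0.08 0 0 0;1 0.002 0.002 -0.12 0 0 0;1 0.002 0.002 -0.16 0 0 0;1 0.002 0.002 -0.19 0 0 0;1 0.002 0.002 -0.205 0 0 0;1 0.002 0.002 -0.209 0 0 0;1 0.002 0.002 -0.209 0 0 0'
python3 -c "
from h import *
st()"
```

```text
clock: 7.87
eef_pos: [554.2, -142.6, 62.5]
ee_rot: [-1.679, -1.912, -0.61]
wrist_force: [-0.4, -0.7, 0.9]
width: 0.0
t 7.87 stage xy -52.7 -115.1 z 62.5 toolz(stage) -0.0 0.65 -0.76 tooly [ 0.99  0.13 -0.  ] F [-0.4 -0.7  0.9] J [-0.71  0.67  1.44  0.44  1.6  -0.95]
```

```bash
python3 -m pendant '1 -0.002 0.015 0 0 0 0;1 -0.004 0.029 0 0 0 0;1 -0.004 0.031 0 0 0 0;1 -0.005 0.033 0 0 0 0;1 -0.005 0.035 0 0 0 0;1 -0.005 0.037 0 0 0 0;1 -0.005 0.039 0 0 0 0;1 -0.005 0.041 0 0 0 0'
python3 -c "
from h import *
st()"
python3 -m pendant '1 -0.0003 0.002 0 0 0 0;1 -0.0005 0.004 0 0 0 0;1 -0.0008 0.006 0 0 0 0;1 -0.001 0.008 0 0 0 0;1 -0.0013 0.010 0 0 0 0;1 -0.0016 0.012 0 0 0 0;1 -0.0016 0.012 0 0 0 0'
python3 -c "
from h import *
st();rackfit('a3');rackfit('a3s','side')"
```

```text
clock: 8.53
eef_pos: [550.3, -103.8, 64.1]
ee_rot: [-1.682, -1.917, -0.61]
wrist_force: [-1.3, -4.9, 2.7]
width: 0.1
t 8.53 stage xy -51.3 -76.1 z 64.1 toolz(stage) 0.0 0.64 -0.77 tooly [ 0.99  0.13 -0.  ] F [-1.3 -4.9  2.7] J [-0.66  0.61  1.51  0.47  1.55 -0.93]
clock: 9.12
eef_pos: [548.7, -91.3, 64.0]
ee_rot: [-1.682, -1.916, -0.61]
wrist_force: [-0.9, -4.7, 3.0]
width: 0.2
t 9.12 stage xy -51.3 -63.5 z 64.0 toolz(stage) 0.0 0.64 -0.77 tooly [ 0.99  0.13 -0.  ] F [-0.9 -4.7  3. ] J [-0.65  0.6   1.54  0.47  1.54 -0.93]
top rack y(stage) 1.4 ang 10.6 score -36.8
side rack y(stage) 3.4 ang 10.8 score -46.1
```

```bash
python3 -m pendant '1 -0.0003 0.002 0 0 0 0;1 -0.0005 0.004 0 0 0 0;1 -0.0008 0.006 0 0 0 0;1 -0.001 0.008 0 0 0 0;1 -0.0013 0.010 0 0 0 0;1 -0.0016 0.012 0 0 0 0;1 -0.0019 0.014 0 0 0 0;1 -0.0021 0.0155 0 0 0 0;1 -0.0021 0.0155 0 0 0 0'
python3 -c "
from h import *
st();rackfit('a4');rackfit('a4s','side')"
```

```text
clock: 9.97
eef_pos: [546.0, -75.2, 63.5]
ee_rot: [-1.681, -1.915, -0.609]
wrist_force: [-1.0, -3.8, 1.2]
width: 0.1
t 9.97 stage xy -51.8 -47.2 z 63.5 toolz(stage) 0.0 0.64 -0.77 tooly [ 0.99  0.13 -0.  ] F [-1.  -3.8  1.2] J [-0.63  0.58  1.57  0.48  1.53 -0.92]
top rack y(stage) 12.7 ang 5.4 score -38.6
side rack y(stage) 15.5 ang 5.9 score -35.2
```

```bash
python3 -m pendant '1 0.003 -0.02 0 0 0 0;1 0.007 -0.05 0.005 0 0 0;1 0.010 -0.075 0.03 0 0 0;1 0.010 -0.075 0.07 0 0 0;1 0.010 -0.075 0.11 0 0 0;1 0.010 -0.075 0.15 0 0 0;1 0.010 -0.075 0.19 0 0 0;1 0.010 -0.075 0.21 0 0 0'
cat > fitst.py <<'E'
from h import *
import sys
from scipy.ndimage import map_coordinates
# profiles across y (stage frame) at z=45 for several x bands: edges of the stage top and the thin lines
for c in('top','side'):
    g=cv2.cvtColor(save(c,'f_'+c+sys.argv[1]),cv2.COLOR_RGB2GRAY).astype(float)
    for y0,y1,xr in((80,120,(-110,-40)),(-120,-80,(-110,-40)),(80,120,(40,110)),(-120,-80,(40,110))):
        ys=np.arange(y0,y1,.5);xs=np.arange(xr[0],xr[1],4)
        pr=[]
        for y in ys:
            uv=np.array([proj(c,(*(S+x*ex+y*ey),45)) for x in xs]);pr.append(np.median(map_coordinates(g,[uv[:,1],uv[:,0]],order=1)))
        pr=np.array(pr);d=np.abs(np.gradient(pr));print(c,y0,xr,"bright peak y",ys[pr.argmax()],"top edges",ys[np.argsort(-d)[:4]],pr[::6].round())
E
python3 -c "
from h import *
st();rackfit('a5');rackfit('a5s','side')"; python3 fitst.py 1
```

```text
clock: 10.73
eef_pos: [557.4, -149.8, 278.7]
ee_rot: [-1.681, -1.921, -0.614]
wrist_force: [-0.3, -1.9, 0.9]
width: -0.1
t 10.73 stage xy -50.5 -122.6 z 278.7 toolz(stage) 0.0 0.64 -0.77 tooly [0.99 0.13 0.  ] F [-0.3 -1.9  0.9] J [-0.71  0.43  1.31  0.47  1.92 -0.8 ]
top rack y(stage) 12.8 ang 5.2 score -38.2
side rack y(stage) 15.3 ang 5.6 score -44.4
top 80 (-110, -40) bright peak y 97.0 top edges [92.  91.5 93.  93.5] [ 53.  53.  52.  57.  82. 112. 120. 113. 113. 114. 114. 114. 114. 114.]
top -120 (-110, -40) bright peak y -100.5 top edges [-95.5 -96.  -95.  -94.5] [111. 111. 111. 111. 111. 111. 112. 113.  96.  64.  51.  52.  59.  74.]
top 80 (40, 110) bright peak y 97.0 top edges [93.  91.5 92.  92.5] [ 51.  51.  50.  56.  79. 109. 119. 114. 113. 114. 114. 115. 115. 114.]
top -120 (40, 110) bright peak y -99.5 top edges [-94.5 -95.  -94.  -93.5] [113. 113. 113. 113. 113. 113. 114. 116.  99.  67.  50.  51.  58.  71.]
side 80 (-110, -40) bright peak y 110.0 top edges [95.5 97.  95.  97.5] [ 49.  48.  46.  45.  50.  64.  91. 109. 118. 119. 119. 119. 118. 119.]
side -120 (-110, -40) bright peak y -97.5 top edges [-95.  -95.5 -94.5 -93. ] [ 71.  72.  72.  73.  73.  78.  97. 122. 112.  71.  47.  42.  42.  42.]
side 80 (40, 110) bright peak y 119.0 top edges [106.5 107.   80.  106. ] [ 81.  91.  97. 100. 100. 101. 100. 101. 107. 120. 128. 130. 131. 131.]
side -120 (40, 110) bright peak y -97.0 top edges [-92.5 -93.  -92.  -93.5] [ 72.  72.  72.  72.  72.  76.  92. 120. 126.  87.  51.  44.  43.  43.]
```

```bash
python3 -m pendant '1 0.01 0.01 0 -6.6 -0.9 0;1 0.02 0.03 0 -13.2 -1.8 0;1 0.03 0.06 0 -19.8 -2.7 0;1 0.04 0.09 0 -26.4 -3.6 0;1 0.05 0.12 0 -33 -4.5 0;1 0.06 0.15 0 -39.6 -5.4 0;1 0.07 0.18 0 -46.2 -6.3 0;1 0.071 0.21 0 -52.8 -7.1 0;1 0.071 0.24 0 -59.4 -8.0 0;1 0.071 0.265 0 -66 -8.9 0;1 0.071 0.265 0 -72.7 -9.8 0;1 0.071 0.265 0 -79.3 -10.7 0'
python3 -c "
from h import *
st()"
```

```text
clock: 11.93
eef_pos: [626.3, 117.8, 271.3]
ee_rot: [1.672, 1.917, -0.613]
wrist_force: [0.5, -0.7, -0.4]
width: 0.2
t 11.93 stage xy 53.6 133.3 z 271.3 toolz(stage) 0.0 -0.65 -0.76 tooly [0.99 0.14 0.  ] F [ 0.5 -0.7 -0.4] J [ 0.3   0.44  1.32 -0.69  1.54  0.25]
```

```bash
python3 -m pendant '1 0 -0.005 -0.04 0 0 0;1 0 -0.01 -0.08 0 0 0;1 0 -0.02 -0.12 0 0 0;1 0 -0.02 -0.16 0 0 0;1 0 -0.02 -0.19 0 0 0;1 0 -0.02 -0.205 0 0 0;1 0 -0.02 -0.208 0 0 0;1 0 -0.02 -0.208 0 0 0'
python3 -c "
from h import *
st()"
```

```text
clock: 12.6
eef_pos: [626.2, 95.0, 64.0]
ee_rot: [1.679, 1.918, -0.612]
wrist_force: [0.6, 0.7, 0.3]
width: -0.1
t 12.6 stage xy 50.5 110.8 z 64.0 toolz(stage) -0.0 -0.64 -0.77 tooly [ 0.99  0.13 -0.  ] F [0.6 0.7 0.3] J [ 0.27  0.65  1.46 -0.74  1.25  0.46]
```

```bash
python3 -m pendant '1 0.003 -0.015 0 0 0 0;1 0.006 -0.029 0 0 0 0;1 0.0065 -0.033 0 0 0 0;1 0.0068 -0.035 0 0 0 0;1 0.007 -0.037 0 0 0 0;1 0.0073 -0.039 0 0 0 0;1 0.0076 -0.041 0 0 0 0;1 0.0078 -0.043 0 0 0 0;1 0.0081 -0.045 0 0 0 0;1 0.0084 -0.047 0 0 0 0;1 0.0087 -0.049 0 0 0 0;1 0.009 -0.051 0 0 0 0'
python3 -c "
from h import *
st();rackfit('a6');rackfit('a6s','side')"
```

```text
clock: 13.6
eef_pos: [638.1, 45.3, 67.5]
ee_rot: [1.68, 1.915, -0.601]
wrist_force: [1.6, 5.4, 2.8]
width: 0.0
t 13.6 stage xy 55.6 59.9 z 67.5 toolz(stage) 0.01 -0.64 -0.77 tooly [0.99 0.13 0.01] F [1.6 5.4 2.8] J [ 0.19  0.62  1.49 -0.76  1.19  0.41]
top rack y(stage) 2.8 ang 0.3 score -39.2
side rack y(stage) 5.5 ang 0.3 score -40.5
```

```bash
python3 -m pendant '1 -0.001 0.010 -0.002 0 0 0;1 -0.021 0.007 -0.004 0 0 0;1 -0.041 0.004 -0.004 0 0 0;1 -0.0545 0.003 -0.004 0 0 0;1 -0.0545 0.003 -0.004 0 0 0;1 -0.054 -0.001 -0.004 0 0 0;1 -0.054 -0.004 -0.004 0 0 0;1 -0.053 -0.006 -0.004 0 0 0;1 -0.053 -0.008 -0.004 0 0 0;1 -0.053 -0.0095 -0.004 0 0 0;1 -0.053 -0.0095 -0.004 0 0 0'
python3 -c "
from h import *
st();rackfit('a7');rackfit('a7s','side')"
```

```text
clock: 14.62
eef_pos: [584.1, 34.9, 61.7]
ee_rot: [1.68, 1.915, -0.606]
wrist_force: [0.5, 1.8, 0.1]
width: -0.2
t 14.62 stage xy 0.7 56.8 z 61.7 toolz(stage) 0.0 -0.64 -0.77 tooly [0.99 0.13 0.  ] F [0.5 1.8 0.1] J [ 0.19  0.52  1.66 -0.78  1.15  0.46]
top rack y(stage) -0.0 ang 0.4 score -38.8
side rack y(stage) 2.8 ang 0.6 score -40.0
```

```bash
python3 -m pendant '1 0.0002 -0.001 0 0 0 0;1 0.0003 -0.002 0 0 0 0;1 0.0003 -0.002 0 0 0 0;1 -0.003 0.02 0 0 0 0;1 -0.007 0.05 0.01 0 0 0;1 -0.009 0.07 0.045 0 0 0;1 -0.009 0.07 0.085 0 0 0;1 -0.009 0.07 0.125 0 0 0;1 -0.009 0.07 0.165 0 0 0;1 -0.009 0.07 0.2 0 0 0;1 -0.009 0.07 0.215 0 0 0;1 -0.009 0.07 0.215 0 0 0'
python3 -c "
from h import *
st();rackfit('a8');rackfit('a8s','side')
for d in r.tip_of('side','rack_top')[:2]+r.tip_of('side','mark')[:1]: p=w('side',d['location']);print(d['conf'],p,(p[:2]-S)@ex,(p[:2]-S)@ey)"; python3 fitst.py 2
```

```text
clock: 15.72
eef_pos: [575.9, 104.6, 281.5]
ee_rot: [1.682, 1.91, -0.6]
wrist_force: [0.3, -0.1, 0.2]
width: -0.2
t 15.72 stage xy 1.9 127.0 z 281.5 toolz(stage) 0.01 -0.64 -0.77 tooly [0.99 0.13 0.01] F [ 0.3 -0.1  0.2] J [ 0.31  0.3   1.47 -0.69  1.52  0.27]
top rack y(stage) -1.9 ang 0.7 score -40.0
side rack y(stage) 0.9 ang 0.9 score -40.8
0.79 [597.2 -20.6  76.3] 6.224799753177769 0.06050074002495031
top 80 (-110, -40) bright peak y 97.0 top edges [92.  92.5 91.5 93. ] [ 55.  55.  54.  59.  85. 115. 123. 117. 116. 118. 117. 118. 117. 118.]
top -120 (-110, -40) bright peak y -100.5 top edges [-95.5 -96.  -95.  -94.5] [115. 115. 115. 115. 115. 114. 116. 117.  99.  66.  52.  53.  61.  76.]
top 80 (40, 110) bright peak y 97.5 top edges [93.  92.5 91.5 92. ] [ 53.  53.  52.  58.  81. 112. 123. 117. 117. 118. 118. 118. 119. 118.]
top -120 (40, 110) bright peak y -99.5 top edges [-94.5 -94.  -95.  -95.5] [117. 117. 117. 117. 117. 116. 118. 120. 102.  70.  52.  53.  59.  74.]
side 80 (-110, -40) bright peak y 111.5 top edges [97.  95.5 96.5 97.5] [ 44.  45.  44.  45.  49.  64.  90. 108. 116. 117. 117. 117. 117. 117.]
side -120 (-110, -40) bright peak y -98.0 top edges [-95.  -95.5 -94.5 -96. ] [ 71.  71.  71.  72.  72.  77.  96. 120. 111.  70.  46.  42.  41.  41.]
side 80 (40, 110) bright peak y 111.5 top edges [96.  95.5 96.5 95. ] [ 83.  87.  86.  81.  81.  93. 113. 126. 129. 129. 130. 129. 129. 129.]
side -120 (40, 110) bright peak y -97.0 top edges [-93.  -92.5 -93.5 -92. ] [ 71.  71.  71.  71.  72.  75.  91. 119. 125.  86.  50.  43.  43.  43.]
```

View pics/a8_r.png

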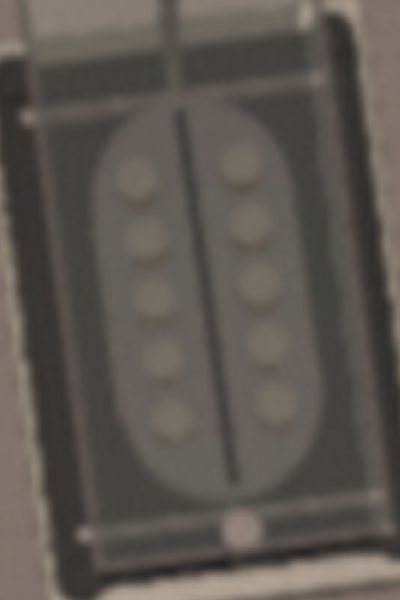

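The rack is square and centred: both cameras put it within 1 mm and 1° of the stage edges. Next is the lever. I'll bring the tool upright and move it behind the grey pod's bar.

```bash
python3 -m pendant '1 -0.015 -0.03 0 6.6 0.9 0;1 -0.03 -0.06 0 13.2 1.8 0;1 -0.047 -0.095 0 19.8 2.7 0;1 -0.064 -0.13 0 26.4 3.6 0;1 -0.08 -0.165 0 33 4.5 0;1 -0.10 -0.20 0 39.6 5.4 0;1 -0.12 -0.235 0 39.6 5.4 0;1 -0.14 -0.27 0 39.6 5.4 0;1 -0.16 -0.305 0 39.6 5.4 0;1 -0.18 -0.34 0 39.6 5.4 0;1 -0.195 -0.375 0 39.6 5.4 0;1 -0.204 -0.404 0 39.6 5.4 0'
python3 -m pendant '1 0 0 0 0 0 -6;1 0 0 0 0 0 -12;1 0 0 0 0 0 -17.5;1 0 0 0 0 0 -17.5'
python3 -c "
from h import *
st();print(r.sense()['eef_pos'])
for c in ('top','side'):
  save(c,'l_'+c)
  for n in ('lever_bar','pod'):
    for d in r.tip_of(c,n)[:3]: print(c,n,round(d['conf'],2),w(c,d['location']))"
```

```text
clock: 17.02
eef_pos: [368.0, -301.0, 275.2]
ee_rot: [-2.073, -2.358, 0.001]
wrist_force: [1.2, -0.5, 0.7]
width: 0.2
clock: 17.35
eef_pos: [369.6, -299.1, 275.1]
ee_rot: [-2.408, -2.014, 0.0]
wrist_force: [-0.1, 0.9, 0.2]
width: -0.1
t 17.35 stage xy -256.6 -245.4 z 275.1 toolz(stage) -0.0 0.0 -1.0 tooly [ 0.98 -0.18 -0.  ] F [-0.1  0.9  0.2] J [-0.94 -0.13  1.8  -0.    1.47 -0.76]
[ 369.62716389 -299.0938674   275.05236817]
top lever_bar 0.6 [ 415.53212741 -303.74836636  134.78525161]
top lever_bar 0.49 [ 294.2849742  -152.95166144  129.557286  ]
top pod 0.74 [ 445.49509574 -309.54699336   -1.35345139]
top pod 0.74 [ 458.68024031 -465.91185876    1.70936316]
top pod 0.63 [ 331.81778624 -173.2535667     3.47056718]
side lever_bar 0.79 [ 414.88968646 -303.88565701  137.07453603]
side lever_bar 0.75 [ 299.898246   -156.10765807  132.31096055]
side lever_bar 0.57 [ 419.62012506 -467.92008054  129.95408324]
side pod 0.92 [ 461.83795677 -464.62222771    0.84115262]
side pod 0.84 [ 443.56647458 -303.13514738    1.03043083]
side pod 0.63 [ 335.02922113 -168.17158618    0.98847114]
```

```bash
python3 -m pendant '1 0 0 -0.04 0 0 0;1 0 0 -0.08 0 0 0;1 0 0 -0.12 0 0 0;1 0 0 -0.15 0 0 0;1 0 0 -0.157 0 0 0;1 0.006 -0.001 -0.157 0 0 0;1 0.012 -0.002 -0.157 0 0 0;1 0.018 -0.003 -0.157 0 0 0;1 0.024 -0.004 -0.157 0 0 0;1 0.030 -0.005 -0.157 0 0 0;1 0.036 -0.006 -0.157 0 0 0;1 0.042 -0.007 -0.157 0 0 0'
python3 -m pendant '1 0.006 -0.001 0 0 0 0;1 0.012 -0.002 0 0 0 0;1 0.018 -0.003 0 0 0 0;1 0.024 -0.004 0 0 0 0;1 0.030 -0.005 0 0 0 0;1 0.035 -0.006 0 0 0 0;1 0.04 -0.007 0 0 0 0;1 0.043 -0.0075 0 0 0 0;1 0.043 -0.0075 0 0 0 0'
python3 -c "
from h import *
for c in ('top','side'):
  save(c,'m_'+c)
  for d in r.tip_of(c,'lever_bar')[:3]: print(c,round(d['conf'],2),w(c,d['location']))
a=cv2.imread('pics/m_side.png')[240:380,240:400];cv2.imwrite('pics/v7.png',cv2.resize(a,None,fx=4,fy=4,interpolation=2))"
```

```text
clock: 18.65
eef_pos: [413.2, -306.7, 120.2]
ee_rot: [2.406, 2.019, -0.0]
wrist_force: [-1.7, -0.0, 1.0]
width: -0.0
clock: 19.4
eef_pos: [455.9, -313.9, 119.5]
ee_rot: [2.406, 2.019, 0.001]
wrist_force: [-0.0, -0.3, 0.0]
width: 0.0
top 0.5 [ 414.82073577 -467.44383447  131.81411677]
top 0.42 [ 477.86640114 -315.33598853  135.97912348]
side 0.79 [ 418.25878723 -468.85959026  133.67887596]
side 0.76 [ 301.80817167 -156.76063163  131.69792753]
side 0.58 [ 481.26050476 -317.73289619  135.19080434]
```

View pics/v7.png

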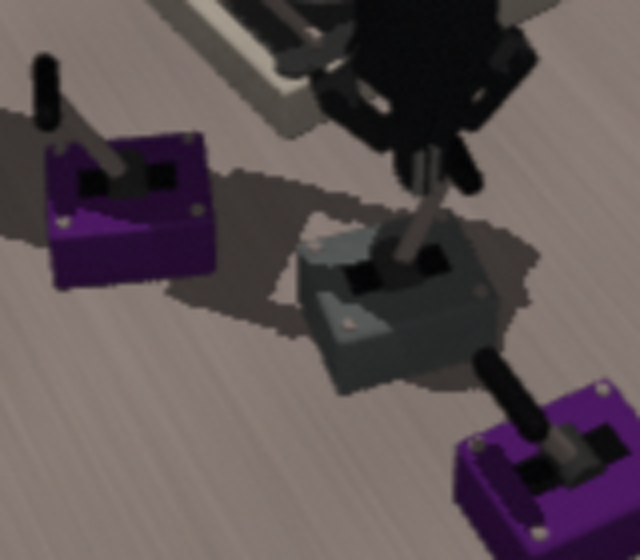

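```bash
python3 -m pendant '1 0.002 -0.0004 0 0 0 0;1 0.004 -0.0007 0 0 0 0;1 0.004 -0.0007 0 0 0 0'
python3 -m pendant '1 0.002 -0.0004 0 0 0 0;1 0.0035 -0.0006 0 0 0 0;1 0.0035 -0.0006 0 0 0 0'
```

```text
clock: 19.85
eef_pos: [459.3, -314.5, 119.4]
ee_rot: [-2.407, -2.019, 0.0]
wrist_force: [-0.5, 0.1, -0.5]
width: -0.1
clock: 20.1
eef_pos: [463.0, -315.1, 119.4]
ee_rot: [-2.407, -2.019, -0.0]
wrist_force: [-1.1, -0.0, -0.8]
width: 0.3
```

```bash
python3 -m pendant '1 0.0015 -0.0003 0 0 0 0;1 0.003 -0.0005 0 0 0 0;1 0.003 -0.0005 0 0 0 0'
python3 -c "
from h import *
for c in ('top','side'):
  save(c,'n_'+c)
  for d in r.tip_of(c,'lever_bar')[:4]: print(c,round(d['conf'],2),w(c,d['location']))"
```

```text
clock: 20.35
eef_pos: [466.1, -315.7, 119.6]
ee_rot: [2.406, 2.019, 0.0]
wrist_force: [-0.4, -0.4, -1.2]
width: -0.0
top 0.56 [ 485.9458345  -318.59496523  131.50678321]
top 0.5 [ 415.2838797  -466.83651762  129.86048836]
side 0.69 [ 421.5573114  -468.04558685  126.48254795]
side 0.69 [ 301.34592763 -156.36332242  132.72187862]
side 0.63 [ 487.9942774  -318.99474394  128.78814502]
side 0.38 [438.86271322 321.97327066   0.82962181]
```

```bash
python3 -m pendant '1 0.0008 -0.0001 0 0 0 0;1 0.0015 -0.0003 0 0 0 0;1 0.0015 -0.0003 0 0 0 0'
python3 -m pendant '1 -0.02 0.0035 0 0 0 0;1 -0.05 0.009 0 0 0 0;1 -0.06 0.01 0.04 0 0 0;1 -0.06 0.01 0.08 0 0 0;1 -0.06 0.01 0.12 0 0 0;1 -0.06 0.01 0.15 0 0 0;1 -0.06 0.01 0.15 0 0 0'
python3 -c "
from h import *
st();rackfit('z1');rackfit('z1s','side')
for c in ('top','side'):
  save(c,'z_'+c)
  for n in('lever_bar','jar','dish','reagent'):
    for d in r.tip_of(c,n)[:3]: print(c,n,round(d['conf'],2),w(c,d['location']))
a=cv2.imread('pics/z_side.png')[130:390,200:480];cv2.imwrite('pics/v8.png',cv2.resize(a,None,fx=2.3,fy=2.3,interpolation=2))"
```

```text
clock: 20.8
eef_pos: [467.0, -315.8, 119.4]
ee_rot: [-2.406, -2.019, 0.001]
wrist_force: [-2.3, 0.2, 0.3]
width: -0.1
clock: 21.38
eef_pos: [409.9, -308.9, 278.0]
ee_rot: [2.395, 2.009, 0.0]
wrist_force: [1.0, -0.3, 0.1]
width: 0.3
t 21.38 stage xy -218.0 -260.5 z 278.0 toolz(stage) 0.01 -0.01 -1.0 tooly [ 0.98 -0.17  0.01] F [ 1.  -0.3  0.1] J [-0.88 -0.04  1.72  0.    1.45 -0.71]
top rack y(stage) -1.9 ang 0.7 score -38.6
side rack y(stage) -20.5 ang 12.6 score -12.0
top lever_bar 0.58 [ 488.1 -317.3  129.9]
top lever_bar 0.47 [ 295.6 -153.4  130.6]
top jar 0.87 [436.5 320.7   2.9]
top dish 0.94 [641.7 408.3  -0.3]
top reagent 0.82 [ 639.4 -369.6    3.4]
side lever_bar 0.74 [ 302.9 -157.9  132.2]
side lever_bar 0.67 [ 421.8 -465.4  128.5]
side lever_bar 0.63 [ 488.4 -315.9  127.2]
side jar 0.7 [438.8 324.5   1.5]
side dish 0.78 [639.6 412.6   1.8]
side reagent 0.7 [ 642.4 -368.2   -0.4]
```

View pics/v8.png

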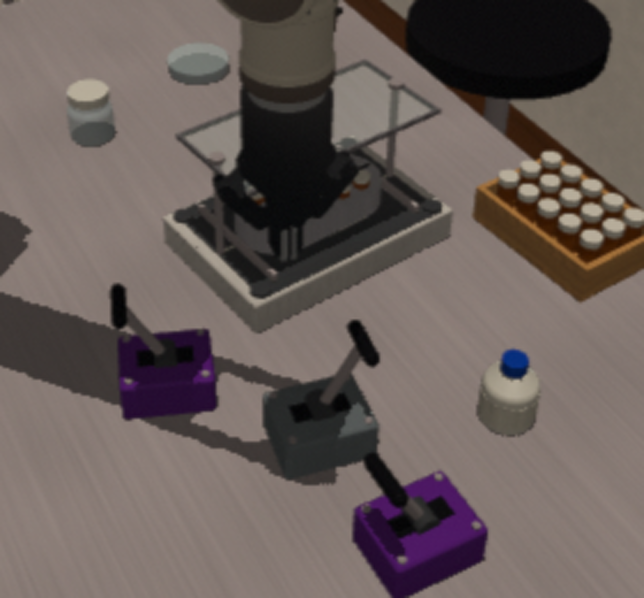

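The grey pod's lever is fully over. The rack reads the same as before in the top view. The side view's fit failed because the arm blocks that camera's view of the rack. The jar, dish and bottle are where they were, and the arm is clear, so I'm handing in.

```bash
python3 -c "
from bench import r
print(r.job_done())"
```

```text
the job is handed in; nothing more can be done
None
```

The rack is square and centred on the engraved line, and the grey pod's lock lever is pushed over to its stop. I handed the job in at about 21 s. No verdict comes back from the hand-in.

I tapped the rack with closed fingers leaning 40° under the guard: left side, right side, left again, then a last small tap at the middle of the left side. Every force reading I took during the taps stayed near 6 N or less.

**Last checks:**
- **Rack:** it sits about 0.5 mm from the stage centre line and within 1° of square, measured against the stage edges. Before the lever push both cameras agreed on this. Afterwards the top camera gave the same reading. I did not measure its position along the stage precisely. One network reading put it at +6 mm, but the end stops allow only about 4 mm.
- **Lever:** both cameras put the bar about 43–45 mm past its pivot, which is about 1.0 rad, against the required 0.85.
- **Bystanders:** the jar, dish and bottle read within about 6 mm of their first positions, which is network noise.
- **Arm:** it stood clear of everything at hand-in.

**Disagreements:**
- The two cameras differed by about 2.5 mm in absolute position across the stage. This cancelled out when I measured relative to the stage edges.
- The final side-camera rack fit was invalid because the arm blocked its view, so I did not use it.

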